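# Seat the photometer lens barrel in the beam checker and hold it down

### The arm

A 6-joint arm with a two-finger parallel gripper is mounted at the origin on a cart in front of the work surface, level with it; the furniture and walls round the work are solid. World frame = base frame: x ahead of the robot, y to its left, z up, the work surface at z = 0. Lengths are in mm, angles in rad, forces in N, time in s.
With the tool pointing down it reaches from about 300 to 1000 mm from the base axis. Payload 5.1 kg.
Tool frame: the origin (TCP) lies on the centre line of the jaws, within the pads' length; the fingertips stand 17 mm ahead of it and the grasp point (between the pads) lies 2 mm behind it; z points along the fingers, y is the direction in which the jaws open and shut (so a half turn about z gives the same grasp; the last joint's range is limited). The gripper opens to 95 mm and grips with 3 to 60 N. Pads are 20 mm wide; open, the fingers measure 119 mm over their backs; the gripper's body (75 mm by 180 mm) begins 59 mm behind the grasp point.
Start: joints at [-1.317, 0.124, 1.65, -0, 1.367, -0.083], TCP at [214.772, -613.48, 231.656] pointing down, gripper open.
Joint ranges: [-2.61, 2.61], [-1.02, 2.33], [0.03, 2.71], [-1.35, 4.49], [0.32, 2.68], [-2.91, 2.91]. Speed limits (rad/s): [2.57, 2.57, 3.14, 3.14, 3.14, 3.14].

### API

Orientations are given as a unit quaternion [w, x, y, z].
In Python, from workcell import telemetry, optics, job gives the robot as it stands.
- The arm moves only by the shell command python3 -m inch 'ROWS' [FORCE]. ROWS is a JSON object of lists of equal length, an entry for each row: "rotation": the turn, a rotation vector about the world's x, y, z in degrees, a list of three; "travel": the shift along the world's x, y, z in cm, a list of three; "claw": the finger opening in cm, from 0 to 9.51. In form: {"rotation": [[wx, wy, wz], ...], "travel": [[x, y, z], ...], "claw": [claw, ...]}. A call has 1 to 20 rows; each row shifts and turns the pose as measured when the row begins; what a row does not reach is not made up. A row lasts 1/12 s, in which the tool goes at most 41.7 mm and 7.16 degrees, less where a joint would pass 70% of its speed; a pose out of reach is approached as far as the arm can. A call is refused whole if a number of a shift passes 4.17 or a number of a turn 7.16, either way. A call with a gripper value outside its range is refused whole. The fingers move at their own pace and stop on an object; FORCE is the grip in N (left out, the last holds). Time passes only in rows, so rows that do not move let the fingers close. It gives the time, the measured TCP pose, the force and the opening at its end, in the units of the state.
- telemetry.read_state(): the state, without advancing time (a new reading comes with each control period).
- optics.read_camera(name): name is "scene" or "top" or "wrist"; returns the picture (400x640x3 uint8, red, green, blue); there is no depth.
- optics.camera_params(name): a dict with "fx", "fy", "cx", "cy" (pixels), "R" (3x3) and "t" (3): a world point X has camera coordinates R X + t. Camera axes: x right, y down, z forward; pixel columns grow to the right and rows downward; lengths in mm; the calibration is good to about 2 mm. The wrist camera is an equidistant fisheye: a pixel r from the principal point sees the ray r / f radians off the axis. A picture is of the moment at which its call begins: read the wrist's pose just before it. camera_params takes no time and is no camera call; for the wrist camera it gives the pose at the moment of the call.
- job.finish_job(): hands the job in, once; it reports no verdict.
The state is a dict: "t": time; "joint_pos": joint angles; "qvel": joint speeds; "joint_torque": joint torques, N m; "ee_pos": TCP position; "ee_rot": TCP orientation; "contact_force": force on the tool from outside, world axes, zero at the start; "ft_torque": the same for the moment, N m; "finger_gap": opening from 0.0 (shut) to 1.0 (fully open).
Only numpy, scipy, OpenCV 4.12 (cv2) and the standard library are available. Lean on these libraries where they do the work, as an engineer would, in place of code of your own. Each camera call takes 0.05 s, during which the arm holds its last target. There are 200 camera calls.

### The job

Take the black lens barrel out of its grey transport tray and lay it in the two blue V-blocks of the beam checker, midway along them and fully seated, with its blue-ringed glass end facing the white sensor head but never touching the head. Then press it gently down, with roughly 10 N, so that it bears firmly on the white pads of both V flanks, and finish while still holding it pressed like that; leave the other things on the worktop where they are.

Things in the scene. Friction and masses are not known exactly. Their poses are not given: they have to be found in the camera images.
- barrel: Loose black lens barrel, 0.08 to 0.125 kg: smooth cylinder 36 mm across, 100 long, and a 28 mm brass thread at x -50 to -60. Origin on its axis, midway along the cylinder; x runs along the axis to the glass end (+50); blue ring at x 25 to 32. At the start it lies level in the tray, axis 42 mm above the worktop, middle 60 mm free of ribs. Grip it there from above across 36 mm.
- glass_end (a point): Centre of the barrel's glass end face, on its axis, 50 mm from its origin.
- tray: Grey tray, fixed: plate 140 x 84 x 6 mm, rims 13 high along its two long sides (y +-39 to +-42), two black rubber ribs across it at x -38 and +38, each 12 mm wide, that carry the barrel 24 mm above the worktop; stubs 31 mm high at y +-15 to +-24.5 keep it from rolling. Origin on the worktop under its centre; x as the barrel in it.
- checker: Beam checker, fixed: grey base 190 x 96 x 12 mm (x -65 to +125), two blue V-blocks 74 mm wide, up to 49 mm above the worktop, 18 mm long in x over their pads, centred at x -36 and +36: 54 mm free between them for fingers. The V opens up at 90 degrees, its bottom line 24.5 mm above the worktop. Origin on the worktop under the V's middle; x runs along the V to the sensor head.
- seat (a point): Where the barrel's origin lies when it is fully seated: on the line of the V, midway between the two blocks, 50 mm above the worktop. Axes as the checker: x towards the sensor head, z up.
- pad_left: Slick white contact pads (friction about 0.2) on the +y flank of both V-blocks, sloped 45 degrees. Origin as the checker's (not at the pads).
- pad_right: The same on the -y flank. Origin as the checker's (not at the pads).
- sensor_head: White box fixed on the checker's +x end, x = 76 to 120 mm in the checker frame, 70 mm wide, top 78 mm above the worktop. Origin as the checker's (not at the box).
- window (a point): Centre of the sensor head's window, 75 mm from the seat along x; the glass end faces it at a gap of about 25 mm when the barrel is in its place.
- marker_pen: Bystander, loose, to be left alone: white marker pen with a blue cap, lying, 132 long and 19 wide (mm). Origin under its centre.
- film_can: Bystander, loose, to be left alone: small black screw-cap can, 26 across, 42 high, standing (mm). Origin under its centre.
- pill_vial: Bystander, loose, to be left alone: small white screw-cap vial, 26 across, 50 high, standing (mm). Origin under its centre.
- label_roll: Bystander, loose, to be left alone: roll of white labels, 52 across, 31 high (mm). Origin under its centre.
- stapler: Bystander, loose, to be left alone: small black stapler, 100 x 28 x 36 (mm). Origin under its centre.
- timer: Bystander, loose, to be left alone: white digital timer on its foot, 32 x 52 x 57 (mm). Origin under its centre.

How it is judged:
By the outcome, as a careful person would: the job done as asked, in the order asked, and still so for the second after the job is handed in, while the arm keeps its last pose, push and grip.
It also fails if it takes over 42 s, if anything falls off the work surface, if the arm or the gripper's body presses on something with over 40 N, if the wrist force passes 120 N, or if a joint passes its speed limit or range.

## Working session

There is one attempt and no reset: what is moved stays moved. The work goes in short steps, Python scripts to look and compute and a shell command to move; the robot and the scene stay as the last step left them, time stands still between calls to the robot, and variables do not carry over. Pictures are saved under pics/ and viewed, about 8 in all and at most 12, crops included, and the job is handed in when it is done.

```bash
mkdir -p pics; python3 - <<'E'
from workcell import telemetry, optics
import cv2, numpy as np
s=telemetry.read_state(); print({k:np.round(v,3).tolist() for k,v in s.items()})
for n in ("scene","top"):
    im=optics.read_camera(n); cv2.imwrite(f"pics/{n}0.png",im[...,::-1])
    p=optics.camera_params(n); print(n,{k:np.round(v,3).tolist() for k,v in p.items()})
E
```

```text
{'t': 0.0, 'joint_pos': [-1.317, 0.125, 1.652, -0.0, 1.368, -0.083], 'qvel': [0.001, -0.0, -0.0, 0.001, -0.002, 0.0], 'joint_torque': [0.002, -41.76, -35.993, 0.078, 0.049, -0.0], 'ee_pos': [214.618, -612.914, 230.393], 'ee_rot': [-0.001, 0.986, 0.168, -0.0], 'contact_force': [0.331, -0.322, -0.915], 'ft_torque': [0.016, -0.011, -0.046], 'finger_gap': 1.0}
scene {'fx': 458.596, 'fy': 458.596, 'cx': 323.034, 'cy': 197.123, 'R': [[-0.722, -0.692, -0.018], [-0.518, 0.557, -0.649], [0.459, -0.459, -0.761]], 't': [417.438, 272.072, 1454.895]}
top {'fx': 388.411, 'fy': 388.411, 'cx': 329.112, 'cy': 203.664, 'R': [[0.017, -1.0, 0.015], [-0.995, -0.019, -0.099], [0.099, -0.013, -0.995]], 't': [33.264, 521.27, 1418.666]}
```

View pics/top0.png

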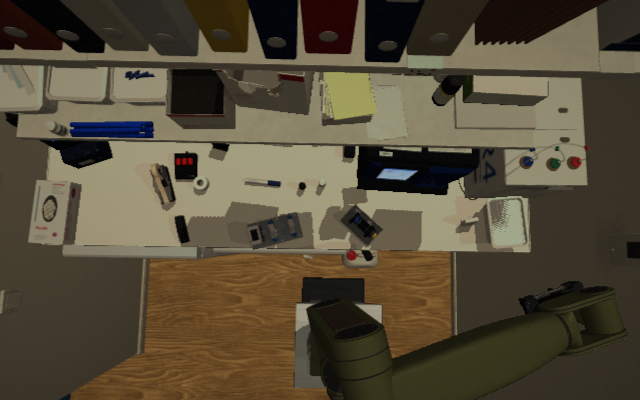

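View pics/scene0.png

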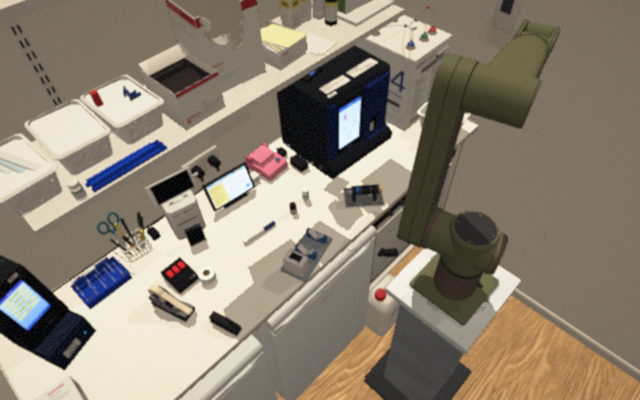

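The top view shows the tray with the barrel near (361,224) and the checker near (275,230). The bystanders lie behind and to the left. I'll zoom in on both.

```bash
cat > h.py <<'E'
import numpy as np, cv2
from workcell import telemetry, optics
def ray(n,u,v,p=None):
    p=p or optics.camera_params(n); R=np.array(p["R"]); t=np.array(p["t"])
    x=np.array([(u-p["cx"])/p["fx"],(v-p["cy"])/p["fy"]])
    if n=="wrist":
        r=np.hypot(*x); d=np.array([*(x/r*np.sin(r) if r>0 else x),np.cos(r)])
    else: d=np.array([*x,1.])
    return -R.T@t, R.T@d
def onz(n,u,v,z,p=None):
    c,d=ray(n,u,v,p); return c+d*(z-c[2])/d[2]
def proj(n,X,p=None):
    p=p or optics.camera_params(n); c=np.array(p["R"])@X+np.array(p["t"])
    if n=="wrist":
        th=np.arctan2(np.hypot(c[0],c[1]),c[2]); k=th/np.hypot(c[0],c[1]); return np.array([p["cx"]+p["fx"]*k*c[0],p["cy"]+p["fy"]*k*c[1]])
    return np.array([p["cx"]+p["fx"]*c[0]/c[2],p["cy"]+p["fy"]*c[1]/c[2]])
E
python3 - <<'E'
import cv2,numpy as np
from h import *
a=cv2.imread("pics/top0.png")[195:255,235:395]; b=cv2.imread("pics/scene0.png")[170:290,270:400]
a=cv2.resize(a,None,fx=5,fy=5,interpolation=cv2.INTER_CUBIC)
b=cv2.resize(b[:60],None,fx=5,fy=5,interpolation=cv2.INTER_CUBIC); 
b=cv2.copyMakeBorder(b,0,0,0,150,cv2.BORDER_CONSTANT)
cv2.imwrite("pics/crop1.png",np.vstack([a,b]))
print(np.round(onz("top",361,224,42),0),np.round(onz("top",283,230,49),0))
E
```

```text
[446. -75.  42.] [419. 209.  49.]
```

View pics/crop1.png

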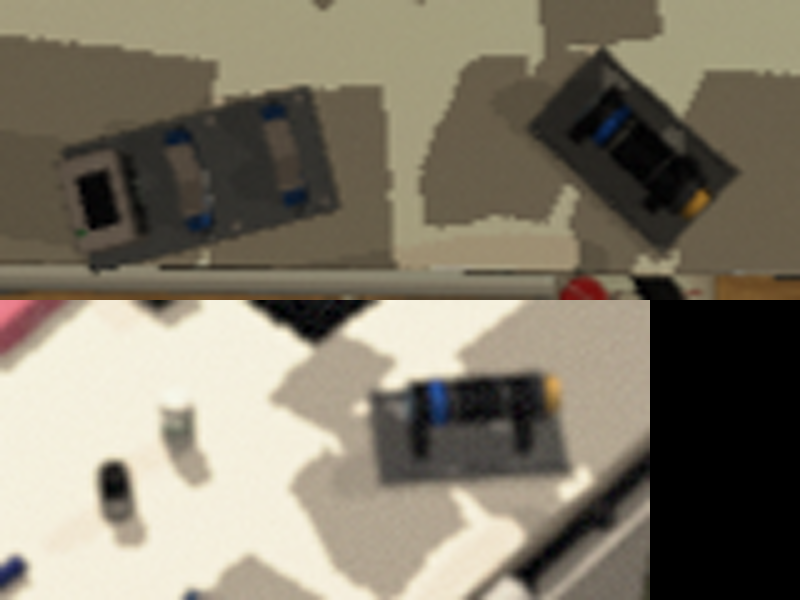

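```bash
python3 - <<'E'
from h import *
P=lambda u,v,z: onz("top",235+(u+.5)/5-.5,195+(v+.5)/5-.5,z)[:2]
ang=lambda d: np.degrees(np.arctan2(d[1],d[0])).round(1)
ring=P(612,124,48);br=P(697,203,48);print("ring",ring,"brass",br,ang(ring-br),np.linalg.norm(ring-br))
T=np.array([P(*c,10) for c in ((602,48),(738,172),(665,250),(530,128))]);print("tray",T.mean(0),ang(T[0]-T[1]),ang(T[3]-T[2]),ang(T[0]-T[3]))
C=np.array([P(*c,12) for c in ((62,150),(315,88),(340,208),(95,268))]);print("base",C.mean(0),ang(C[0]-C[1]),ang(C[3]-C[2]),np.linalg.norm(C[0]-C[1]))
a=(P(178,135,47)+P(200,220,47))/2;b=(P(275,110,47)+P(297,195,47))/2;print("V",(a+b)/2,ang(a-b),np.linalg.norm(a-b))
u=(a-b)/np.linalg.norm(a-b);print("origin from base",C.mean(0)-30*u)
E
```

```text
ring [462.57070187 -59.75015695] brass [ 406.18643665 -122.23834796] 47.9 84.16626034049446
tray [446.22494853 -79.44880472] 48.4 48.8 -41.1
base [418.76548451 241.1433147 ] 104.9 104.8 193.38312774064855
V [427.90199349 212.28248015] 105.5 72.47423240067238
origin from base [426.7974587  212.23851595]
```

Estimates so far:
- **Barrel:** (446,-79), axis at about 48°.
- **Checker:** (427,212), axis at about 105°.

I'll move above the barrel.

```bash
python3 -m inch '{"rotation":[[0,0,2],[0,0,2],[0,0,2],[0,0,2],[0,0,2],[0,0,2],[0,0,2],[0,0,2],[0,0,2],[0,0,2],[0,0,2],[0,0,2],[0,0,2],[0,0,2],[0,0,2]],"travel":[[1.55,3.56,0],[1.55,3.56,0],[1.55,3.56,0],[1.55,3.56,0],[1.55,3.56,0],[1.55,3.56,0],[1.55,3.56,0],[1.55,3.56,0],[1.55,3.56,0],[1.55,3.56,0],[1.55,3.56,0],[1.55,3.56,0],[1.55,3.56,0],[1.55,3.56,0],[1.55,3.56,0]],"claw":[7,7,7,7,7,7,7,7,7,7,7,7,7,7,7]}' 25
cat > look.py <<'E'
import sys; from h import *
s=telemetry.read_state(); p=optics.camera_params("wrist"); im=optics.read_camera("wrist")
cv2.imwrite(f"pics/{sys.argv[1]}.png",im[...,::-1]); np.save(f"pics/{sys.argv[1]}.npy",p,allow_pickle=True)
w,x,y,z=s["ee_rot"]; print(np.round(s["t"],2),np.round(s["ee_pos"],1),"yaw",np.degrees(np.arctan2(2*(x*y+w*z),1-2*(y*y+z*z))).round(1),"q",np.round(s["ee_rot"],3),"F",np.round(s["contact_force"],1),s["finger_gap"])
E
python3 look.py w1
```

```text
t: 1.35
ee_pos: [445.0, -56.6, 220.8]
ee_rot: [-0.005, 0.907, 0.421, -0.002]
contact_force: [0.9, -0.6, -0.8]
finger_gap: 0.735
1.35 [445.  -56.6 220.8] yaw 49.9 q [-0.005  0.907  0.421 -0.002] F [ 0.9 -0.6 -0.8] 0.7354528755783535
```

View pics/w1.png

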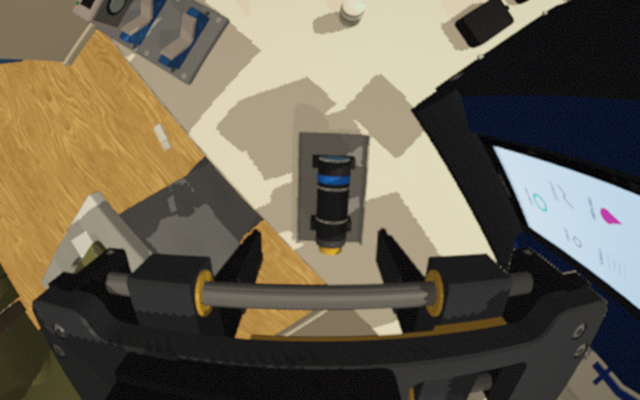

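The wrist view shows the barrel between the jaws. The blue ring is at about (334,181), the brass at about (330,250), and a tall instrument stands to the right. I'll compute the barrel's offset and axis.

```bash
cat > bar.py <<'E'
import sys; from h import *
# barrel from ring + brass colour masks; z = axis height
n=sys.argv[1]; z=float(sys.argv[2]); x0,x1,y0,y1=map(int,sys.argv[3:7])
im=cv2.imread(f"pics/{n}.png"); p=np.load(f"pics/{n}.npy",allow_pickle=True).item()
hsv=cv2.cvtColor(im,cv2.COLOR_BGR2HSV)
def cen(lo,hi):
    m=cv2.inRange(hsv,lo,hi); k=np.zeros_like(m); k[y0:y1,x0:x1]=m[y0:y1,x0:x1]
    c=max(cv2.findContours(k,cv2.RETR_EXTERNAL,cv2.CHAIN_APPROX_NONE)[0],key=cv2.contourArea); r=cv2.minAreaRect(c); print(np.round(r[0],1),np.round(r[1],1),round(r[2],1)); return r[0]
b=onz("wrist",*cen((100,100,40),(125,255,255)),z+15,p); g=onz("wrist",*cen((12,100,60),(35,255,255)),z+10,p)
d=(b-g)[:2]; L=np.linalg.norm(d); d/=L
print("ring",b.round(1),"brass",g.round(1),"L",L.round(1),"ang",np.degrees(np.arctan2(d[1],d[0])).round(1),"origin from ring",(b[:2]-28.5*d).round(1),"from brass",(g[:2]+55*d).round(1))
E
python3 bar.py w1 42 300 370 150 260; python3 -c "
from h import *
for u in (362,400,440): print(onz('top',u,192,0).round(0),onz('top',u,192,150).round(0))"
```

```text
[332.9 179.7] [32.3 11.4] 3.8
[329.8 250.7] [22.1  8.5] 3.0
ring [459.  -59.8  57. ] brass [ 402.8 -123.3   52. ] L 84.9 ang 48.5 origin from ring [440.1 -81.1] from brass [439.2 -82.2]
[570. -82.   0.] [550. -67. 150.]
[ 573. -227.    0.] [ 553. -197.  150.]
[ 576. -380.    0.] [ 555. -334.  150.]
```

```bash
python3 -m inch '{"rotation":[[0,0,-0.5],[0,0,-0.5],[0,0,-0.4],[0,0,0]],"travel":[[-0.2,-1.2,-3.5],[-0.2,-1.2,-3.5],[0,0,-3],[0,0,0]],"claw":[7,7,7,7]}' 25
python3 look.py w2; python3 bar.py w2 42 200 480 100 390
python3 -c "
from scipy.spatial.transform import Rotation as R; from workcell import telemetry as t
w,x,y,z=t.read_state()['ee_rot']; print(R.from_quat([x,y,z,w]).as_matrix().round(4))"
```

```text
t: 1.73
ee_pos: [444.7, -69.7, 120.1]
ee_rot: [-0.005, 0.907, 0.42, 0.002]
contact_force: [-1.3, 0.8, -0.9]
finger_gap: 0.734
1.73 [444.7 -69.7 120.1] yaw 49.7 q [-0.005  0.907  0.42   0.002] F [-1.3  0.8 -0.9] 0.7336140893898244
[326.5 197.8] [45.2 16.6] 1.3
[356.6 326.8] [244.7  32.1] 1.6
ring [459.8 -59.7  57. ] brass [ 402.1 -172.4   52. ] L 126.6 ang 62.9 origin from ring [446.8 -85.1] from brass [ 427.1 -123.4]
[[ 0.647   0.7625  0.0037]
 [ 0.7624 -0.647   0.0098]
 [ 0.0098 -0.0035 -0.9999]]
```

View pics/w2.png

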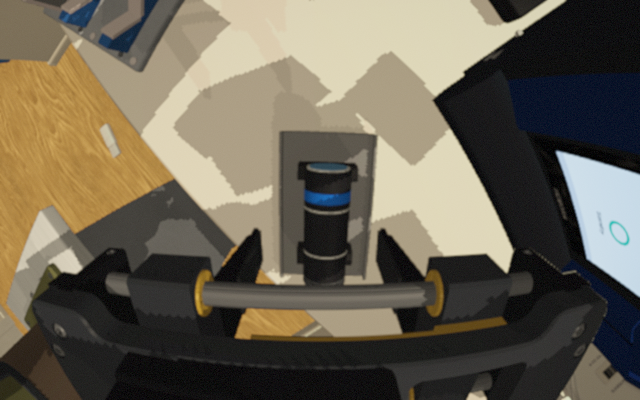

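The barrel is centred near (327,200), slightly off the jaw centre line, and its ring position matches the last estimate. I'll centre on it and descend.

```bash
python3 -m inch '{"rotation":[[0,0,-1.5],[0,0,-0.7],[0,0,0],[0,0,0],[0,0,0]],"travel":[[-0.4,-1.1,-1.5],[-0.2,-0.5,-1.5],[0,0,-1],[0,0,-0.3],[0,0,0]],"claw":[7,7,7,7,7]}' 25
python3 look.py w3; python3 bar.py w3 42 220 420 100 240
```

```text
t: 2.2
ee_pos: [445.0, -88.9, 87.1]
ee_rot: [0.0, 0.916, 0.402, 0.008]
contact_force: [0.7, -0.2, 0.8]
finger_gap: 0.738
2.2 [445.  -88.9  87.1] yaw 47.4 q [0.    0.916 0.402 0.008] F [ 0.7 -0.2  0.8] 0.7382417340727491
[306.1 190.8] [18.7 54. ] 88.9Traceback (most recent call last):
  File "bar.py", line 9, in <module>
    b=onz("wrist",*cen((100,100,40),(125,255,255)),z+15,p); g=onz("wrist",*cen((12,100,60),(35,255,255)),z+10,p)
                                                                           ~~~^^^^^^^^^^^^^^^^^^^^^^^^^^
  File "bar.py", line 8, in cen
    c=max(cv2.findContours(k,cv2.RETR_EXTERNAL,cv2.CHAIN_APPROX_NONE)[0],key=cv2.contourArea); r=cv2.minAreaRect(c); print(np.round(r[0],1),np.round(r[1],1),round(r[2],1)); return r[0]
ValueError: max() iterable argument is empty
```

```bash
cat > ring.py <<'E'
import sys; from h import *
n=sys.argv[1]; ztop=float(sys.argv[2]); x0,x1,y0,y1=map(int,sys.argv[3:7])
im=cv2.imread(f"pics/{n}.png"); p=np.load(f"pics/{n}.npy",allow_pickle=True).item()
m=cv2.inRange(cv2.cvtColor(im,cv2.COLOR_BGR2HSV),(100,100,40),(125,255,255)); k=np.zeros_like(m); k[y0:y1,x0:x1]=m[y0:y1,x0:x1]
c=max(cv2.findContours(k,cv2.RETR_EXTERNAL,cv2.CHAIN_APPROX_NONE)[0],key=cv2.contourArea); r=cv2.minAreaRect(c); box=cv2.boxPoints(r)
b=onz("wrist",*r[0],ztop,p); e=[onz("wrist",*q,ztop-6,p)[:2] for q in box]
i=int(np.argmax([np.linalg.norm(box[j]-box[j-1]) for j in range(4)])); d=e[i]-e[i-1]; a=np.degrees(np.arctan2(d[1],d[0]))+90
from scipy.spatial.transform import Rotation as Ro
R=np.array(p["R"]); print("px",np.round(r[0],1),"ring",b.round(1),"axis ang",(a%180).round(1),"width",np.linalg.norm(d).round(1))
print("cam right axis",R[0].round(3),"cam pos",(-R.T@p["t"]).round(1))
E
for a in "w2 57 220 420 100 240" "w3 57 220 420 100 240"; do python3 ring.py $a; done
python3 - <<'E'
from h import *
from scipy.spatial.transform import Rotation as Ro
for i in range(4):
    s=telemetry.read_state(); w,x,y,z=s["ee_rot"];R=Ro.from_quat([x,y,z,w]).as_matrix(); p=optics.camera_params("wrist"); C=-np.array(p["R"]).T@p["t"]
    print(s["ee_pos"].round(1) if hasattr(s["ee_pos"],"round") else s["ee_pos"],R[:,0].round(3),R[:,1].round(3),"cam in tool",(R.T@(C-s["ee_pos"])).round(1)); optics.read_camera("wrist")
E
```

```text
px [326.5 197.8] ring [459.8 -59.7  57. ] axis ang 48.5 width 34.0
cam right axis [ 0.763 -0.646 -0.008] cam pos [497.3  -9.7 272.5]
px [306.1 190.8] ring [460.7 -60.6  57. ] axis ang 48.4 width 33.9
cam right axis [ 0.737 -0.676  0.005] cam pos [497.7 -30.3 240. ]
[445.4 -88.9  87.6] [0.677 0.736 0.015] [ 0.736 -0.677  0.007] cam in tool [ 8.100e+01  1.000e-01 -1.517e+02]
[445.5 -88.8  87.7] [0.677 0.736 0.015] [ 0.736 -0.677  0.008] cam in tool [ 8.100e+01  1.000e-01 -1.518e+02]
[445.5 -88.8  87.7] [0.677 0.736 0.015] [ 0.736 -0.677  0.008] cam in tool [ 8.100e+01  1.000e-01 -1.518e+02]
[445.4 -88.7  87.6] [0.677 0.736 0.015] [ 0.736 -0.677  0.008] cam in tool [ 8.100e+01  1.000e-01 -1.517e+02]
```

```bash
cat > st.py <<'E'
import sys; from h import *
from scipy.spatial.transform import Rotation as Ro
s=telemetry.read_state(); w,x,y,z=s["ee_rot"];R=Ro.from_quat([x,y,z,w]).as_matrix()
T=np.array(list(map(float,sys.argv[1:4]))); a=np.radians(float(sys.argv[4]))  # target pos, yaw
D=np.column_stack([[np.cos(a),np.sin(a),0],[np.sin(a),-np.cos(a),0],[0,0,-1]])
e=T-s["ee_pos"]; print("t",round(s["t"],2),"pos",np.round(s["ee_pos"],1),"shift",e.round(1),"along/across target",(D.T@e)[:2].round(1),"turn",np.degrees(Ro.from_matrix(D@R.T).as_rotvec()).round(2),"F",np.round(s["contact_force"],1),"M",np.round(s["ft_torque"],2),"gap",round(s["finger_gap"]*95.1,1))
E
python3 -m inch '{"rotation":[[-0.3,0.9,1.1],[0,0,0],[0,0,0]],"travel":[[-0.4,0.7,-1],[0,0,-1],[0,0,0]],"claw":[7,7,7]}' 25 >/dev/null
python3 st.py 441.4 -81.5 40 48.5
```

```text
t 2.7 pos [442.  -81.   67.4] shift [ -0.6  -0.5 -27.4] along/across target [-0.8 -0.1] turn [ 0.03  0.11 -0.16] F [-0.2 -0.  -1.1] M [-0.03 -0.03  0.02] gap 70.4
```

Well aligned. Next I'll descend and grip.

```bash
python3 -m inch '{"rotation":[[0,0,0],[0,0,0],[0,0,0],[0,0,0]],"travel":[[0,0,-1.2],[0,0,-1],[0,0,-0.4],[0,0,0]],"claw":[7,7,7,7]}' 25 >/dev/null
python3 st.py 441.4 -81.5 40 48.5
```

```text
t 3.03 pos [441.  -79.8  38.3] shift [ 0.4 -1.7  1.7] along/across target [-1.   1.4] turn [-0.02 -0.06 -0.28] F [ 0.3  0.3 -0.6] M [-0.04 -0.03 -0.04] gap 70.4
```

```bash
python3 -m inch '{"rotation":[[0,0,0],[0,0,0],[0,0,0],[0,0,0],[0,0,0],[0,0,0],[0,0,0]],"travel":[[0,-0.17,0.17],[0,0,0],[0,0,0],[0,0,0],[0,0,0],[0,0,0],[0,0,0]],"claw":[6,5,4,3,2.5,2.5,2.5]}' 25 >/dev/null
python3 st.py 441.4 -81.5 40 48.5
```

```text
t 3.62 pos [441.8 -82.1  41.5] shift [-0.4  0.6 -1.5] along/across target [ 0.2 -0.7] turn [ 0.01  0.02 -0.25] F [ 0.2 -0.6 -1.1] M [ 0.   -0.   -0.01] gap 35.5
```

```bash
python3 -m inch '{"rotation":[[0,0,0],[0,0,0],[0,0,0],[0,0,0],[0,0,0],[0,0,0]],"travel":[[0,0,0.5],[0,0,1],[0,0,2],[0,0,3],[0,0,3],[0,0,0]],"claw":[2.5,2.5,2.5,2.5,2.5,2.5]}' 30 >/dev/null
python3 st.py 427 212 130 105; python3 look.py w4; python3 ring.py w4 150 200 440 100 260
```

```text
t 4.12 pos [438.7 -81.2 140.7] shift [-11.7 293.2 -10.7] along/across target [286.2  64.6] turn [ 0.06 -0.32 56.25] F [ 1.4 -0.9 -0.1] M [-0.   -0.11  0.03] gap 35.5
4.12 [438.7 -81.2 140.7] yaw 48.8 q [-0.002  0.911  0.413 -0.002] F [ 1.4 -0.9 -0.1] 0.37287245041371747
px [319.4 219.8] ring [456.9 -61.  150. ] axis ang 48.0 width 36.2
cam right axis [ 0.753 -0.658 -0.006] cam pos [493.1 -20.6 292.3]
```

View pics/w4.png

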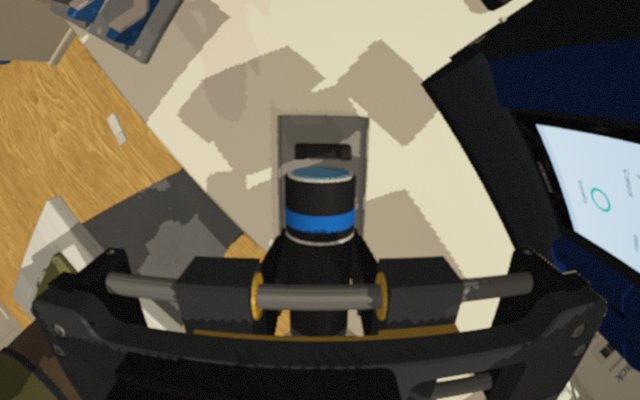

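The barrel is held level and centred in the jaws, with its ring at (319,220). Its origin is about 1 mm ahead of the TCP along the axis. I'll carry it over to the checker.

```bash
python3 -m inch '{"rotation":[[0,0,6.2],[0,0,6.2],[0,0,6.2],[0,0,6.2],[0,0,6.2],[0,0,6.2],[0,0,6.2],[0,0,6.2],[0,0,6.2],[0,0,0]],"travel":[[-0.15,3.2,0],[-0.15,3.2,0],[-0.15,3.2,0],[-0.15,3.2,0],[-0.15,3.2,0],[-0.15,3.2,0],[-0.15,3.2,0],[-0.15,3.2,0],[-0.1,3,0],[0,0,0]],"claw":[2.5,2.5,2.5,2.5,2.5,2.5,2.5,2.5,2.5,2.5]}' 30 >/dev/null
python3 st.py 427 212 130 105; python3 look.py w5; python3 ring.py w5 150 200 440 100 260
```

```text
t 5.0 pos [416.5 214.5 132.2] shift [10.5 -2.5 -2.2] along/across target [-5.1  9.5] turn [ 0.45 -0.7  -1.9 ] F [-0.3 -0.5 -1. ] M [-0.02 -0.12 -0.01] gap 35.5
5.0 [416.5 214.5 132.2] yaw 106.9 q [-0.002  0.595  0.803 -0.007] F [-0.3 -0.5 -1. ] 0.3732939994455097
px [319.3 219.8] ring [408.  243.9 150. ] axis ang 106.4 width 34.0
cam right axis [ 0.956  0.292 -0.016] cam pos [394.9 293.1 283.6]
```

View pics/w5.png

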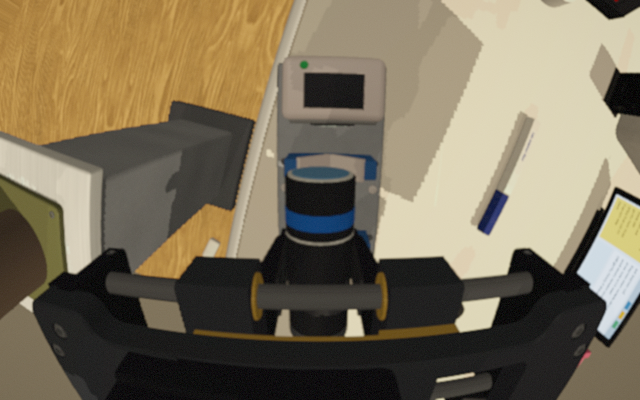

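The wrist view shows the sensor head top spanning about (284–385, 57–122), with the front V-block's blue ends near (287,163) and (376,165). I'll measure the checker from those.

```bash
python3 - <<'E'
from h import *
im=cv2.imread("pics/w5.png"); p=np.load("pics/w5.npy",allow_pickle=True).item()
# row/column profiles for edges of the head top
g=cv2.GaussianBlur(cv2.cvtColor(im,cv2.COLOR_BGR2GRAY),(3,3),0).astype(int)
for r in (75,90,105): print(r,"L",[(c,g[r,c]) for c in range(276,296,2)],"R",[(c,g[r,c]) for c in range(376,396,2)])
for c in (295,375): print(c,"near",[(r,g[r,c]) for r in range(112,134,2)],"far",[(r,g[r,c]) for r in range(48,66,2)])
hsv=cv2.cvtColor(im,cv2.COLOR_BGR2HSV); m=cv2.inRange(hsv,(100,100,40),(125,255,255)); k=m*0; k[145:195,270:395]=m[145:195,270:395]
n,l,st,ce=cv2.connectedComponentsWithStats(k)
for i in range(1,n):
    if st[i,4]>15: print("blue",st[i],ce[i].round(1),onz("wrist",*ce[i],47,p).round(1))
E
python3 - <<'E'
import cv2
im=cv2.imread("pics/w5.png")[45:205,265:400]; cv2.imwrite("pics/crop2.png",cv2.resize(im,None,fx=3.7,fy=3.7,interpolation=cv2.INTER_CUBIC))
E
```

```text
75 L [(276, np.int64(151)), (278, np.int64(101)), (280, np.int64(104)), (282, np.int64(117)), (284, np.int64(138)), (286, np.int64(145)), (288, np.int64(152)), (290, np.int64(150)), (292, np.int64(143)), (294, np.int64(143))] R [(376, np.int64(139)), (378, np.int64(139)), (380, np.int64(137)), (382, np.int64(129)), (384, np.int64(118)), (386, np.int64(132)), (388, np.int64(148)), (390, np.int64(148)), (392, np.int64(148)), (394, np.int64(148))]
90 L [(276, np.int64(182)), (278, np.int64(130)), (280, np.int64(106)), (282, np.int64(121)), (284, np.int64(140)), (286, np.int64(145)), (288, np.int64(150)), (290, np.int64(151)), (292, np.int64(150)), (294, np.int64(149))] R [(376, np.int64(139)), (378, np.int64(138)), (380, np.int64(135)), (382, np.int64(127)), (384, np.int64(116)), (386, np.int64(136)), (388, np.int64(148)), (390, np.int64(149)), (392, np.int64(148)), (394, np.int64(148))]
105 L [(276, np.int64(134)), (278, np.int64(107)), (280, np.int64(107)), (282, np.int64(125)), (284, np.int64(141)), (286, np.int64(145)), (288, np.int64(149)), (290, np.int64(150)), (292, np.int64(149)
[... 614 characters left out ...]
p.int64(135)), (60, np.int64(141)), (62, np.int64(144)), (64, np.int64(144))]
375 near [(112, np.int64(138)), (114, np.int64(136)), (116, np.int64(129)), (118, np.int64(120)), (120, np.int64(105)), (122, np.int64(83)), (124, np.int64(82)), (126, np.int64(93)), (128, np.int64(96)), (130, np.int64(95)), (132, np.int64(95))] far [(48, np.int64(148)), (50, np.int64(148)), (52, np.int64(148)), (54, np.int64(148)), (56, np.int64(148)), (58, np.int64(139)), (60, np.int64(135)), (62, np.int64(139)), (64, np.int64(140))]
blue [284 154  28  22 198] [291.3 161.5] [383.1 245.6  47. ]
blue [351 155  26  24 261] [368.8 166.4] [442.  259.9  47. ]
blue [294 168  53  10 283] [320.3 172.7] [407.3 243.7  47. ]
```

View pics/crop2.png

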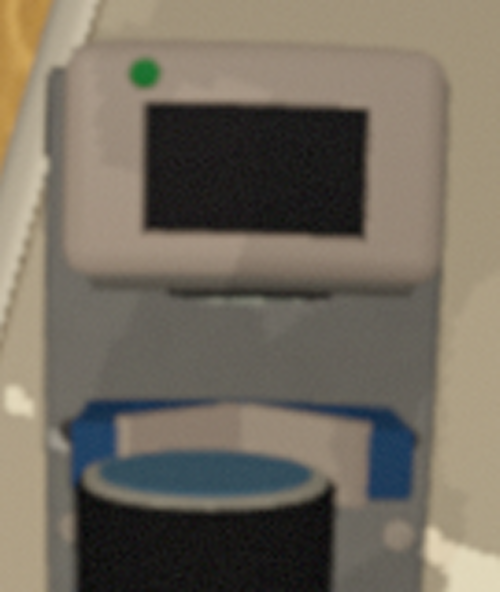

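```bash
python3 - <<'E'
from h import *
p=np.load("pics/w5.npy",allow_pickle=True).item()
q=lambda u,v,z: onz("wrist",u,v,z,p)[:2]
pe=lambda a,b,u:(a+b)/2
HL=q(282.6,88,76);HR=q(385,88,76);HN=q(334,120.7,76);HF=q(334,56,76)
BL=q(283.9,166,49);BR=q(376.6,168,49);
D=[q(265+u/3.7,45+v/3.7,78) for u,v in((146,104),(368,109),(365,237),(143,231))]
print("head w",np.linalg.norm(HR-HL),"len",np.linalg.norm(HF-HN),"block w",np.linalg.norm(BR-BL))
hc=(HL+HR)/2; bc=(BL+BR)/2; dc=np.mean(D,0)
ang=lambda d:np.degrees(np.arctan2(d[1],d[0]))
print("head mid",hc,(HN+HF)/2,"display",dc,"ang by display",ang(D[0]-D[3]),ang(D[1]-D[2]),ang(D[0]-D[1])-90, "block mid",bc,"ang head-block",ang((HN+HF)/2-bc),ang(dc-bc),"block edge",ang(BL-BR)-90)
BB=q(265+70/3.7,45+425/3.7,49);BC=q(265+413/3.7,45+440/3.7,49); be=(BB+BC)/2
for a in (104,105,106):
    u=np.array([np.cos(np.radians(a)),np.sin(np.radians(a))]);v=np.array([-u[1],u[0]])
    h=(HN+HF)/2
    print(a,"along: head-98",h@u-98,"headnear-76",HN@u-76,"blockfront-45",be@u-45,"across:",hc@v,dc@v,bc@v, "orig", (h@u-98)*u+((hc@v+bc@v)/2)*v)
E
```

```text
head w 68.00052371643807 len 43.700755939866 block w 72.01538931986967
head mid [397.36792779 308.04057196] [397.58594274 307.30989553] display [398.11797952 305.60888917] ang by display 105.47863968998061 106.18074662684546 -253.6814250163787 block mid [413.22277965 250.90881846] ang head-block 105.49569267545321 105.4368830726667 block edge -253.96537036101952
104 along: head-98 103.99673334021395 headnear-76 104.17903043570891 blockfront-45 102.51502078103007 across: -460.086161185649 -460.22565586735715 -461.64863407906086 orig [422.01857944 212.40150036]
105 along: head-98 95.9357507171409 headnear-76 96.10052365663915 blockfront-45 94.43919076260084 across: -463.55471068060075 -463.6498392036091 -464.0825356766907 orig [423.18438745 212.71191243]
106 along: head-98 87.81569338570176 headnear-76 87.96959339088849 blockfront-45 86.32088621588764 across: -466.8820569201237 -466.93279030736255 -466.37507323828487 orig [424.34688032 213.03412618]
```

The checker origin comes out near (424,212.5), with its axis at 105.7°. I'll correct the pose and descend to just above the Vs.

```bash
python3 -m inch '{"rotation":[[0.4,-0.7,-0.8],[0,0,0],[0,0,0],[0,0,0]],"travel":[[0.77,-0.3,-1],[0,0,-1.5],[0,0,-1.5],[0,0,0]],"claw":[2.5,2.5,2.5,2.5]}' 30 >/dev/null
python3 st.py 424.2 211.5 49.5 106.1
```

```text
t 5.38 pos [422.6 207.4  88.2] shift [  1.6   4.1 -38.7] along/across target [3.5 2.7] turn [ 0.33 -0.2   0.39] F [-1.1 -0.1 -1.1] M [-0.05 -0.04  0.  ] gap 35.4
```

```bash
python3 -m inch '{"rotation":[[0.3,-0.2,0.3],[0,0,0],[0,0,0]],"travel":[[0.16,0.4,-0.6],[0,0,0],[0,0,0]],"claw":[2.5,2.5,2.5]}' 30 >/dev/null
python3 st.py 424.2 211.5 49.5 106.1; python3 look.py w6; python3 ring.py w6 95 200 440 150 260
python3 - <<'E'
import cv2
im=cv2.imread("pics/w6.png")[20:250,230:430]; cv2.imwrite("pics/crop3.png",cv2.resize(im,None,fx=2.6,fy=2.6,interpolation=cv2.INTER_CUBIC))
E
```

```text
t 5.63 pos [423.7 209.4  80.9] shift [  0.5   2.1 -31.4] along/across target [1.9 1. ] turn [ 0.09 -0.13  0.31] F [ 0.7  0.4 -0.8] M [-0.06 -0.14  0.03] gap 35.7
5.63 [423.7 209.4  80.9] yaw 105.8 q [-0.     0.603  0.798 -0.001] F [ 0.7  0.4 -0.8] 0.3756056230923115
px [319.5 220. ] ring [416.  237.4  95. ] axis ang 105.9 width 33.8
cam right axis [ 0.962  0.273 -0.004] cam pos [402.1 287.5 232.6]
```

View pics/crop3.png

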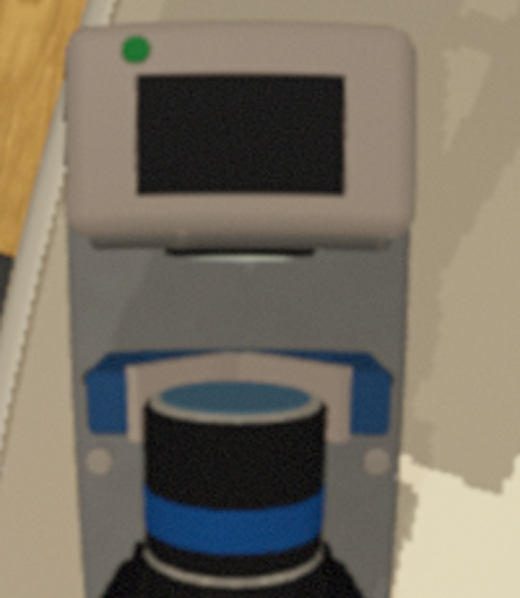

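```bash
python3 - <<'E'
from h import *
p=np.load("pics/w6.npy",allow_pickle=True).item()
q=lambda u,v,z: onz("wrist",230+u/2.6,20+v/2.6,z,p)[:2]
HL=q(68,130,76);HR=q(413,130,76);HN=q(240,236,76);HF=q(240,24,76);BL=q(86,400,49);BR=q(391,402,49);be=(q(86,372,49)+q(391,374,49))/2
print([np.linalg.norm(x).round(1) for x in (HL-HR,HN-HF,BL-BR)])
ang=lambda d:np.degrees(np.arctan2(d[1],d[0])).round(2)
h=(HN+HF)/2;hc=(HL+HR)/2;bc=(BL+BR)/2
print("ang",ang(hc-bc),ang(HL-HR)-90+360,ang(BL-BR)-90+360)
D=[q(u,v,78) for u,v in((138,75),(344,76),(344,194),(138,192))];print("disp",ang(D[0]-D[3]),ang(D[1]-D[2]),ang(D[0]-D[1])+270)
rb=onz("wrist",319.5,220,80.9+.5+15.5,p)[:2]
a=np.radians(105.7);u=np.array([np.cos(a),np.sin(a)]);v=np.array([-u[1],u[0]])
t=np.array([423.7,209.4])
for n,x in(("head-98",h-98*u),("hc",hc),("block-45",be-45*u),("bc",bc),("ring-28.5",rb-28.5*u)): print(n,"along",((x-t)@u).round(1),"across",((x-t)@v).round(1))
E
```

```text
[np.float64(66.7), np.float64(42.1), np.float64(71.9)]
ang 105.68 106.02000000000001 105.57
disp 105.75 106.02 105.75
head-98 along 2.7 across -1.3
hc along 101.4 across -1.4
block-45 along 3.1 across -1.4
bc along 41.4 across -1.4
ring-28.5 along 1.2 across -0.2
```

Seat relative to the barrel: +1.6 mm along the axis, -1.2 mm across. I'll correct that and go down to just above contact.

```bash
python3 -m inch '{"rotation":[[0,0,0],[0,0,0],[0,0,0],[0,0,0]],"travel":[[0.07,0.19,-0.8],[0,0,-0.8],[0,0,-0.4],[0,0,0]],"claw":[2.5,2.5,2.5,2.5]}' 30 >/dev/null
python3 st.py 424.4 211.3 49.5 105.7
```

```text
t 6.02 pos [426.  211.7  61.2] shift [ -1.6  -0.4 -11.7] along/across target [ 0.  -1.6] turn [ 0.01  0.09 -0.06] F [-0.5 -0.3 -1.3] M [-0.02 -0.07  0.01] gap 35.5
```

```bash
python3 -m inch '{"rotation":[[0,0,0],[0,0,0],[0,0,0]],"travel":[[-0.15,-0.05,-0.4],[0,0,-0.2],[0,0,0]],"claw":[2.5,2.5,2.5]}' 30 >/dev/null
python3 st.py 424.4 211.3 49.5 105.7
```

```text
t 6.27 pos [424.1 211.3  54.3] shift [ 0.3  0.  -4.8] along/across target [-0.   0.3] turn [ 0.03  0.06 -0.08] F [-0.7 -0.3 -1.1] M [ 0.03 -0.14 -0.03] gap 35.5
```

Now I'll descend slowly, watching the force.

```bash
for i in 1; do python3 -m inch '{"rotation":[[0,0,0],[0,0,0]],"travel":[[0,0,-0.25],[0,0,0]],"claw":[2.5,2.5]}' 30 >/dev/null; python3 st.py 424.4 211.3 49.5 105.7;  python3 -m inch '{"rotation":[[0,0,0],[0,0,0]],"travel":[[0,0,-0.15],[0,0,0]],"claw":[2.5,2.5]}' 30 >/dev/null; python3 st.py 424.4 211.3 49.5 105.7; done
```

```text
t 6.43 pos [424.1 211.3  51.5] shift [ 0.3  0.  -2. ] along/across target [-0.1  0.3] turn [ 0.03  0.06 -0.08] F [-0.1 -0.  -1.4] M [ 0.03 -0.11 -0.01] gap 35.6
t 6.6 pos [424.4 211.4  50.1] shift [ 0.  -0.1 -0.6] along/across target [-0.1 -0. ] turn [ 0.01  0.1  -0.09] F [ 0.1  0.1 -1. ] M [ 0.02 -0.14 -0.03] gap 35.3
```

```bash
python3 -m inch '{"rotation":[[0,0,0],[0,0,0]],"travel":[[0,0,-0.08],[0,0,0]],"claw":[2.5,2.5]}' 30 >/dev/null; python3 st.py 424.4 211.3 49.5 105.7;  python3 -m inch '{"rotation":[[0,0,0],[0,0,0]],"travel":[[0,0,-0.06],[0,0,0]],"claw":[2.5,2.5]}' 30 >/dev/null; python3 st.py 424.4 211.3 49.5 105.7
```

```text
t 6.77 pos [424.7 211.5  49.7] shift [-0.3 -0.2 -0.2] along/across target [-0.1 -0.4] turn [ 0.    0.13 -0.09] F [-0.4 -0.4 -1.3] M [-0.05 -0.07 -0.03] gap 35.3
t 6.93 pos [424.8 211.5  49.6] shift [-0.4 -0.2 -0.1] along/across target [-0.1 -0.4] turn [ 0.01  0.12 -0.11] F [-0.6 -0.2 -0.8] M [0.05 0.02 0.08] gap 35.2
```

```bash
python3 -m inch '{"rotation":[[0,0,0],[0,0,0]],"travel":[[0,0,-0.1],[0,0,0]],"claw":[2.5,2.5]}' 30 >/dev/null; python3 st.py 424.4 211.3 49.5 105.7;  python3 -m inch '{"rotation":[[0,0,0]],"travel":[[0,0,-0.12]],"claw":[2.5]}' 30 >/dev/null; python3 st.py 424.4 211.3 49.5 105.7
```

```text
t 7.1 pos [424.8 211.5  49.6] shift [-0.4 -0.2 -0.1] along/across target [-0.1 -0.5] turn [ 0.04  0.09 -0.15] F [-1.2 -0.7 -0.3] M [0.03 0.12 0.06] gap 35.3
t 7.18 pos [425.  211.5  49.3] shift [-0.6 -0.2  0.2] along/across target [-0.1 -0.6] turn [ 0.06  0.07 -0.17] F [-5.7 -3.3 13.9] M [-0.42  1.    0.16] gap 35.4
```

Contact, with a lateral force showing the barrel about 0.5 mm to the -y side. I'll relieve, shift, and press again.

```bash
python3 -m inch '{"rotation":[[0,0,0],[0,0,0]],"travel":[[-0.1,-0.03,0.05],[0,0,0]],"claw":[2.5,2.5]}' 30 >/dev/null; python3 st.py 424.4 211.3 49.5 105.7;  python3 -m inch '{"rotation":[[0,0,0],[0,0,0]],"travel":[[0,0,-0.1],[0,0,-0.1]],"claw":[2.5,2.5]}' 30 >/dev/null; python3 st.py 424.4 211.3 49.5 105.7; python3 look.py w7; python3 st.py 424.4 211.3 49.5 105.7
```

```text
t 7.35 pos [424.5 211.4  50.1] shift [-0.1 -0.1 -0.6] along/across target [-0.1 -0.1] turn [ 0.02  0.16 -0.15] F [-0.3 -0.  -0.8] M [ 0.02 -0.08 -0.01] gap 35.4
t 7.52 pos [424.9 211.5  49.3] shift [-0.5 -0.2  0.2] along/across target [-0.1 -0.5] turn [ 0.04  0.17 -0.19] F [-8.  -3.4 14. ] M [-0.44  1.09  0.25] gap 35.2
7.52 [424.9 211.5  49.3] yaw 105.9 q [0.001 0.603 0.798 0.001] F [-8.  -3.4 14. ] 0.37052801419979126
t 7.57 pos [424.9 211.5  49.3] shift [-0.5 -0.2  0.2] along/across target [-0.1 -0.5] turn [ 0.05  0.16 -0.2 ] F [-3.8 -1.9  9. ] M [-0.31  0.67  0.19] gap 35.0
```

```bash
python3 -m inch '{"rotation":[[0,0,0],[0,0,0]],"travel":[[-0.14,-0.04,0.05],[0,0,0]],"claw":[2.5,2.5]}' 30 >/dev/null; python3 st.py 424.4 211.3 49.5 105.7;  python3 -m inch '{"rotation":[[0,0,0],[0,0,0]],"travel":[[-0.04,-0.01,-0.1],[-0.04,-0.01,-0.1]],"claw":[2.5,2.5]}' 30 >/dev/null; python3 st.py 424.4 211.3 49.5 105.7; python3 look.py w8 >/dev/null; python3 st.py 424.4 211.3 49.5 105.7;python3 look.py w8 >/dev/null; python3 st.py 424.4 211.3 49.5 105.7
```

```text
t 7.73 pos [424.1 211.3  50.1] shift [ 0.3 -0.  -0.6] along/across target [-0.1  0.3] turn [ 0.01  0.26 -0.2 ] F [ 0.4 -1.1 -1.2] M [-0.05 -0.13  0.02] gap 35.3
t 7.9 pos [424.6 211.4  49.3] shift [-0.2 -0.1  0.2] along/across target [-0.  -0.2] turn [-0.01  0.42 -0.24] F [-2.5 -1.8 10.6] M [-0.36  0.46  0.29] gap 35.4
t 7.95 pos [424.6 211.4  49.3] shift [-0.2 -0.1  0.2] along/across target [-0.  -0.2] turn [-0.01  0.42 -0.25] F [-0.5 -1.6  5.1] M [-0.24  0.11  0.23] gap 35.2
t 8.0 pos [424.6 211.4  49.2] shift [-0.2 -0.1  0.3] along/across target [-0.  -0.2] turn [-0.    0.42 -0.25] F [-1.6 -0.9  6.1] M [-0.23  0.14  0.26] gap 35.5
```

Lateral force is nearly balanced, but some yaw moment remains. I'll release so the barrel settles by itself in the Vs, square the tool, and look.

```bash
python3 -m inch '{"rotation":[[0,0,0],[0,0,0],[0,0,0],[0,0,0],[0,0,0]],"travel":[[0,0,0],[0,0,0],[0,0,0],[0,0,0],[0,0,0]],"claw":[3.8,4.2,4.6,4.6,4.6]}' 30 >/dev/null; python3 st.py 424.4 211.3 49.5 105.7; python3 look.py w9; python3 ring.py w9 64 200 440 150 260; python3 - <<'E'
import cv2
im=cv2.imread("pics/w9.png")[0:260,210:450]; cv2.imwrite("pics/crop4.png",cv2.resize(im,None,fx=2.3,fy=2.3,interpolation=cv2.INTER_CUBIC))
E
```

```text
t 8.42 pos [423.9 211.2  48. ] shift [0.5 0.1 1.5] along/across target [-0.   0.6] turn [ 0.    0.34 -0.21] F [-0.5  0.5 -0.2] M [-0.01 -0.07 -0.04] gap 45.9
8.42 [423.9 211.2  48. ] yaw 105.9 q [0.002 0.602 0.798 0.002] F [-0.5  0.5 -0.2] 0.4823479536824587
px [321. 185.] ring [411.8 256.2  64. ] axis ang 106.0 width 65.2
cam right axis [0.961 0.275 0.004] cam pos [400.8 289.  199.6]
```

View pics/crop4.png

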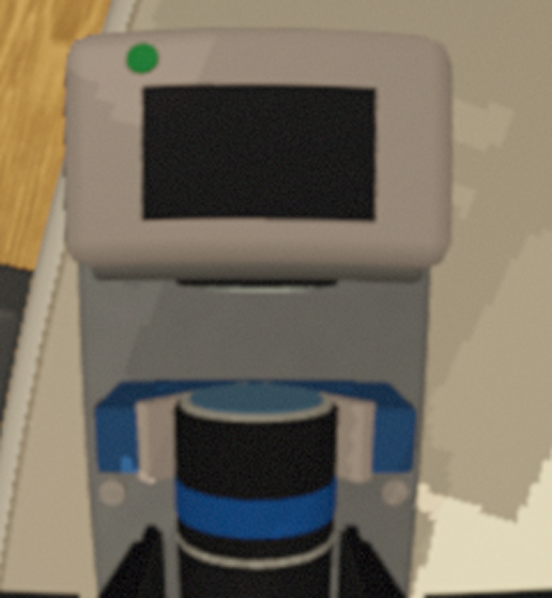

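The barrel sits centred between the pads and the fingers are clear on both sides. I'll check its position along the V from this view.

```bash
python3 ring.py w9 65.5 285 360 204 245; python3 - <<'E'
from h import *
p=np.load("pics/w9.npy",allow_pickle=True).item()
q=lambda u,v,z: onz("wrist",210+u/2.3,v/2.3,z,p)[:2]
a=np.radians(105.7);u=np.array([np.cos(a),np.sin(a)]);v=np.array([-u[1],u[0]]);t=np.array([423.9,211.2])
be=(q(96,406,49)+q(414,406,49))/2; ne=(q(96,472,49)+q(414,472,49))/2; h=(q(256,30,76)+q(256,266,76))/2; hc=(q(66,150,76)+q(452,150,76))/2
rg=onz("wrist",321.3,222.5,65.5,p)[:2]
for n,x in(("head-98",h-98*u),("hc",hc),("blockfar-45",be-45*u),("blocknear-27",ne-27*u),("ring-28.5",rg-28.5*u)): print(n,"along",((x-t)@u).round(1),"across",((x-t)@v).round(1))
E
```

```text
px [320.5 221. ] ring [416.2 240.   65.5] axis ang 105.9 width 33.1
cam right axis [0.961 0.275 0.004] cam pos [400.8 289.  199.6]
head-98 along 1.1 across -0.2
hc along 99.6 across -0.8
blockfar-45 along 2.4 across -0.7
blocknear-27 along 5.1 across -0.8
ring-28.5 along 0.6 across -0.8
```

The along-axis estimates disagree by 1–2 mm, so I'll back off and put the camera straight above the seat for one clean check.

```bash
python3 -m inch '{"rotation":[[0,0,0],[0,0,0],[0,0,0],[0,0,0],[0,0,0],[0,0,0],[0,0,0]],"travel":[[0,0,2],[0,0,3],[0,0,3],[0.54,-1.9,0],[0.54,-1.9,0],[0.8,-2.8,0],[0,0,0]],"claw":[4.6,4.6,4.6,4.6,4.6,4.6,4.6]}' 30 >/dev/null; python3 st.py 424.4 211.3 49.5 105.7; python3 look.py w10; python3 -c "
from h import *
p=np.load('pics/w10.npy',allow_pickle=True).item(); c=proj('wrist',np.array([424,212.3,50]),p); print(c)
u,v=c.astype(int); im=cv2.imread('pics/w10.png'); x0=max(u-110,0);y0=max(v-120,0); print(x0,y0)
cv2.imwrite('pics/crop5.png',cv2.resize(im[y0:y0+200,x0:x0+220],None,fx=3,fy=3,interpolation=cv2.INTER_CUBIC))"
```

```text
t 9.05 pos [440.7 142.9 130. ] shift [-16.3  68.4 -80.5] along/across target [70.2  2.8] turn [ 0.12  0.16 -0.44] F [-0.2  0.3 -0.3] M [ 0.02 -0.09 -0.  ] gap 46.0
9.05 [440.7 142.9 130. ] yaw 106.1 q [ 0.002  0.601  0.799 -0.   ] F [-0.2  0.3 -0.3] 0.48338006118497073
[323.43823041 120.96119541]
213 0
```

View pics/crop5.png

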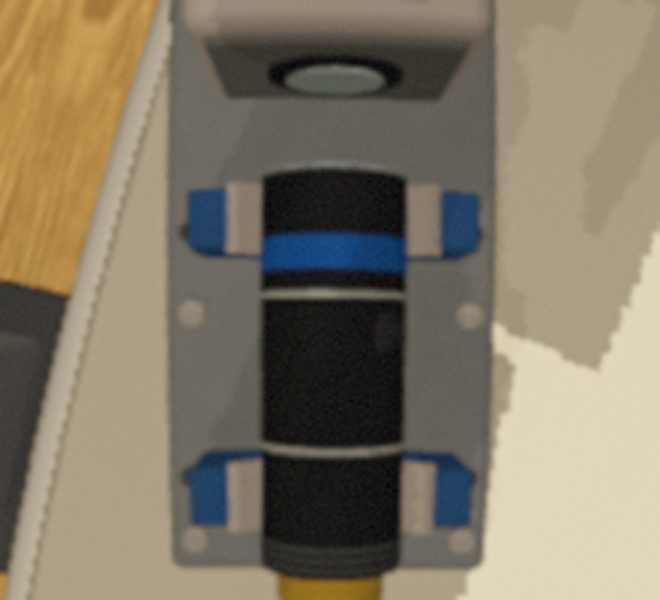

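```bash
python3 - <<'E'
from h import *
p=np.load("pics/w10.npy",allow_pickle=True).item()
q=lambda u,v,z: onz("wrist",213+u/3,v/3,z,p)[:2]
a=np.radians(105.7);u=np.array([np.cos(a),np.sin(a)]);v=np.array([-u[1],u[0]]);t=np.array([424.,212.])
f=lambda n,x: print(n,"along",((x-t)@u).round(1),"across",((x-t)@v).round(1))
for n,r in (("front far",190),("front near",246),("rear far",466),("rear near",526)): f(n,(q(205,r,49)+q(460,r,49))/2)
f("front pad far",q(245,183,47));f("front pad near",q(245,254,45));f("rear pad far",q(245,457,47));f("rear pad near",q(245,531,47))
f("front blk mid",(q(188,220,49)+q(479,220,49))/2);f("rear blk mid",(q(191,495,49)+q(472,495,49))/2)
f("ring far 32",q(333,233,67));f("ring near 25",q(333,272,67));f("glass top 50",q(333,166,66));f("rear end -50 ",q(333,577,66))
f("window centre",q(333,79,50)) 
f("brl mid ring",(q(263,250,50)+q(406,250,50))/2);f("brl mid rear",(q(262,500,50)+q(401,500,50))/2)
E
```

```text
front far along 44.4 across -0.0
front near along 30.1 across -0.1
rear far along -25.6 across -0.8
rear near along -41.3 across -1.0
front pad far along 45.8 across 21.7
front pad near along 27.8 across 21.7
rear pad far along -24.0 across 21.6
rear pad near along -43.3 across 21.7
front blk mid along 36.9 across -0.4
rear blk mid along -33.1 across -0.6
ring far 32 along 31.1 across 0.1
ring near 25 along 22.0 across 0.0
glass top 50 along 47.0 across 0.2
rear end -50  along -50.2 across -0.9
window centre along 72.5 across 0.2
brl mid ring along 28.6 across -0.6
brl mid rear along -34.4 across -0.6
```

From directly above, the barrel is level, between the pads and facing the window. It sits about 2.5 mm short of midway: ring at crop rows 233–272, front pads 183–254, rear pads 457–531. I'll regrip it and shift it forward.

```bash
python3 -m inch '{"rotation":[[0,0,0],[0,0,0],[0,0,0],[0,0,0],[0,0,0],[0,0,0],[0,0,0],[0,0,0]],"travel":[[-0.54,2.3,0],[-0.54,2.3,0],[-0.4,1.7,0],[0,0,0],[0,0,-1.7],[0,0,-1.7],[0,0,-1.3],[0,0,0]],"claw":[6,6,6,6,6,6,6,6]}' 30 >/dev/null; python3 st.py 424.4 211.3 49 106
```

```text
t 9.77 pos [423.3 212.2  80.9] shift [  1.1  -0.9 -31.9] along/across target [-1.1  0.8] turn [-0.06  0.11 -0.13] F [-0.8  0.4 -0.1] M [-0.01 -0.09 -0.02] gap 60.1
```

```bash
python3 -m inch '{"rotation":[[0,0,0],[0,0,0],[0,0,0],[0,0,0],[0,0,0]],"travel":[[0.11,-0.09,-1],[0,0,-1],[0,0,-0.8],[0,0,-0.2],[0,0,0]],"claw":[6,6,6,6,6]}' 30 >/dev/null; python3 st.py 424.4 211.3 49 106
```

```text
t 10.18 pos [424.5 211.1  48.6] shift [-0.1  0.2  0.4] along/across target [ 0.2 -0.1] turn [-0.05  0.11 -0.14] F [-0.8  0.3 -0.5] M [-0.04 -0.09 -0.03] gap 60.0
```

```bash
python3 -m inch '{"rotation":[[0,0,0],[0,0,0],[0,0,0],[0,0,0],[0,0,0],[0,0,0],[0,0,0],[0,0,0],[0,0,0]],"travel":[[0,0,0],[0,0,0],[0,0,0],[0,0,0],[0,0,0],[0,0,0.3],[0,0,0.2],[-0.07,0.23,0],[0,0,0]],"claw":[5,4,3,2.5,2.5,2.5,2.5,2.5,2.5]}' 30 >/dev/null; python3 st.py 423.8 213.6 49 106
```

```text
t 10.93 pos [424.6 213.7  55.6] shift [-0.8 -0.1 -6.6] along/across target [ 0.1 -0.8] turn [-0.1   0.22 -0.1 ] F [-0.9 -1.2 -1.9] M [-0.   -0.17 -0.04] gap 35.7
```

```bash
python3 -m inch '{"rotation":[[0,0,0],[0,0,0],[0,0,0]],"travel":[[-0.12,-0.02,-0.3],[0,0,-0.15],[0,0,0]],"claw":[2.5,2.5,2.5]}' 30 >/dev/null; python3 st.py 423.8 213.6 49 106; python3 -m inch '{"rotation":[[0,0,0],[0,0,0]],"travel":[[-0.04,0,-0.1],[-0.04,0,-0.1]],"claw":[2.5,2.5]}' 30 >/dev/null; python3 st.py 423.8 213.6 49 106
```

```text
t 11.18 pos [423.6 213.8  51. ] shift [ 0.2 -0.2 -2. ] along/across target [-0.3  0.1] turn [-0.12  0.29 -0.13] F [ 0.6  0.6 -1.1] M [-0.03 -0.09 -0.01] gap 35.3
t 11.35 pos [423.9 214.1  49.6] shift [-0.1 -0.5 -0.6] along/across target [-0.5 -0.2] turn [-0.16  0.43 -0.13] F [-0.6 -0.4  7.6] M [-0.2   0.05 -0.06] gap 35.5
```

```bash
for i in 1 2 3; do python3 look.py w11 >/dev/null; python3 st.py 423.8 213.6 49 106; done; python3 ring.py w11 65.5 285 360 204 245
```

```text
t 11.4 pos [423.9 214.1  49.7] shift [-0.1 -0.5 -0.7] along/across target [-0.5 -0.2] turn [-0.16  0.43 -0.12] F [1.3 0.4 2.1] M [-0.01 -0.35 -0.17] gap 35.6
t 11.45 pos [423.9 214.1  49.7] shift [-0.1 -0.5 -0.7] along/across target [-0.5 -0.3] turn [-0.16  0.43 -0.13] F [ 1.9 -0.3  1.1] M [ 0.09 -0.33 -0.08] gap 35.4
t 11.5 pos [423.9 214.1  49.7] shift [-0.1 -0.5 -0.7] along/across target [-0.5 -0.3] turn [-0.16  0.43 -0.13] F [ 1.4 -0.5  2.3] M [-0.04 -0.36 -0.14] gap 35.6
px [318.9 219.3] ring [415.3 242.9  65.5] axis ang 105.1 width 34.0
cam right axis [0.96  0.279 0.006] cam pos [400.3 291.4 201.5]
```

The forward shift measures 3 mm along, as intended. The transient push fades to about 3 N, so I'll press a bit deeper and check the settled value.

```bash
python3 -m inch '{"rotation":[[0,0,0],[0,0,0]],"travel":[[-0.01,0,-0.15],[-0.01,0,-0.2]],"claw":[2.5,2.5]}' 30 >/dev/null; for i in 1 2 3 4; do python3 st.py 423.8 213.6 49 106;python3 look.py w12 >/dev/null;  done; python3 st.py 423.8 213.6 49 106
```

```text
t 11.67 pos [424.  214.2  49.5] shift [-0.2 -0.6 -0.5] along/across target [-0.5 -0.4] turn [-0.1   0.29 -0.12] F [-8.8 -3.8 19.8] M [-0.68  1.26 -0.06] gap 35.5
t 11.72 pos [424.  214.2  49.5] shift [-0.2 -0.6 -0.5] along/across target [-0.5 -0.3] turn [-0.1   0.29 -0.12] F [-6.2 -3.6 15.5] M [-0.56  0.96 -0.03] gap 35.5
t 11.77 pos [424.  214.2  49.6] shift [-0.2 -0.6 -0.6] along/across target [-0.5 -0.3] turn [-0.1   0.3  -0.12] F [-7.  -3.4 16.6] M [-0.55  0.99 -0.03] gap 35.6
t 11.82 pos [424.  214.2  49.6] shift [-0.2 -0.6 -0.6] along/across target [-0.5 -0.3] turn [-0.1   0.3  -0.12] F [-6.5 -2.9 15.2] M [-0.55  1.   -0.1 ] gap 35.5
t 11.87 pos [424.  214.2  49.6] shift [-0.2 -0.6 -0.6] along/across target [-0.5 -0.3] turn [-0.1   0.31 -0.12] F [-6.5 -2.8 14.4] M [-0.55  0.95 -0.05] gap 35.5
```

```bash
python3 -m inch '{"rotation":[[0,0,0],[0,0,0]],"travel":[[-0.04,-0.01,0],[-0.04,-0.01,-0.16]],"claw":[2.5,2.5]}' 30 >/dev/null; for i in 1 2 3; do python3 st.py 423.8 213.6 49 106;python3 look.py w12 >/dev/null;  done; python3 st.py 423.8 213.6 49 106
```

```text
t 12.03 pos [423.9 214.3  49.6] shift [-0.1 -0.7 -0.6] along/across target [-0.6 -0.3] turn [-0.14  0.4  -0.12] F [-3.9 -1.5 15.2] M [-0.34  0.49 -0.12] gap 35.3
t 12.08 pos [423.9 214.3  49.6] shift [-0.1 -0.7 -0.6] along/across target [-0.6 -0.3] turn [-0.14  0.38 -0.11] F [-1.  -0.4  7.9] M [-0.12  0.03 -0.02] gap 35.2
t 12.13 pos [423.9 214.3  49.6] shift [-0.1 -0.7 -0.6] along/across target [-0.6 -0.3] turn [-0.13  0.37 -0.11] F [-0.9 -1.2  8.5] M [-0.1   0.08 -0.07] gap 35.7
t 12.18 pos [423.9 214.3  49.6] shift [-0.1 -0.7 -0.6] along/across target [-0.6 -0.3] turn [-0.13  0.37 -0.11] F [-1.3  0.4  8.4] M [-0.14  0.13 -0.05] gap 35.5
```

Settled: about 8.4 N measured, roughly 9.5 N over the free baseline, with lateral force and moments near zero. For the last look, I'll put it side by side with the freely seated view.

```bash
python3 -c "
import cv2,numpy as np
a=[cv2.resize(cv2.imread(f'pics/{n}.png')[130:250,240:405],None,fx=2.4,fy=2.4,interpolation=cv2.INTER_CUBIC) for n in ('w9','w12')]
cv2.imwrite('pics/last.png',np.hstack(a))"; python3 ring.py w12 65.5 285 360 204 245
```

```text
px [318.9 219.3] ring [415.4 243.1  65.5] axis ang 105.1 width 34.0
cam right axis [0.96  0.279 0.005] cam pos [400.5 291.7 201.4]
```

View pics/last.png

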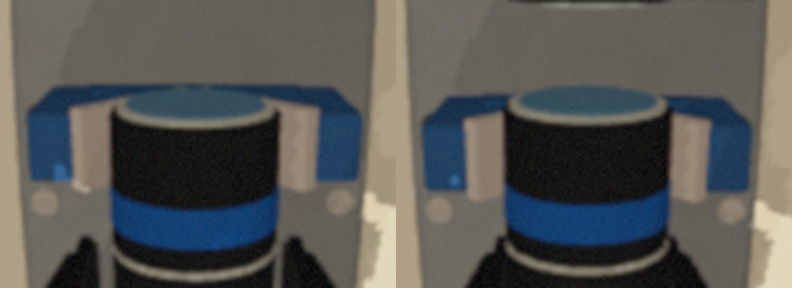

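In the pressed view (right), the barrel is centred on the block: both midpoints are at about column 586, with equal pad strips. Its width relative to the block, 0.498, matches the freely seated view (0.500), so it isn't riding up. I'll hand it in.

```bash
python3 st.py 423.8 213.6 49 106; python3 -c "
from workcell import job; print(job.finish_job())"; python3 st.py 423.8 213.6 49 106
```

```text
t 12.18 pos [423.9 214.3  49.6] shift [-0.1 -0.7 -0.6] along/across target [-0.6 -0.3] turn [-0.13  0.37 -0.11] F [-1.3  0.4  8.4] M [-0.14  0.13 -0.05] gap 35.5
the job is handed in; nothing more can be done
None
the job is handed in; nothing more can be done
```

I moved the barrel from the tray into the V-blocks with its glass end facing the sensor head. I handed the job in at 12.2 s, with the barrel still gripped and pressed down.

**Placing:** after the first placing I let go so the barrel could settle, and looked from directly above. It sat about 2.5 mm short of midway, so I lifted it and moved it about 3 mm towards the head.

**Last checks:**
- **Press:** the settled vertical force read 8.4 N, which is about 9.5 N above the reading with the barrel hanging free. Sideways force was about 1 N and the moments were near zero, so both flanks and both blocks share the load.
- **Seating:** in the last picture the barrel was centred between the pads. Its apparent size matched the freely seated view, so it was not riding up.

**What disagreed:**
- **Position along the V:** the blocks and pads, the sensor head and the window gave answers that differed by up to about 2 mm. I took a middle value, so it may be about 1 mm off midway.
- **Axis angle:** the last measurement from the ring gave 105.1°, against 105.7–106° for the checker. I put this down to measurement scatter.
- **Earlier presses:** while I was balancing the push, an earlier press briefly reached about 20 N, with about 9 N sideways.

I never commanded the barrel near the sensor head or the arm near the bystanders, but I did not check the bystanders again at the end.

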